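# Extractor on, then hold up the heaviest glaze tin

### The job

Throw the isolator lever fully over to switch the dust extractor on before you lift any of the three closed glaze tins. Then heft the tins against one another to find the heaviest by feel, standing the lighter ones back upright on the plywood board without dropping them, and finish with the heaviest in the gripper: hold it upright and still at least 15 cm above the board and do not put it down. Keep the tins from tipping and leave the pitcher, egg cup, pestle and ring where they are.

Things in the scene. Friction and masses are not known exactly. Their poses are not given: they have to be found in the camera images.
- tin_a: One of three identical-looking closed round steel tins: 57 mm diameter all the way up (lid, the top 13 mm, is flush), 100 mm tall, solid contents. Grip across it from above, about 75 mm over its foot, so the gripper clears the lid. Origin at the centre of its underside, z up its axis. Each weighs 0.2 to 0.75 kg; one is heavier than the other two by at least 0.18 kg, which cannot be seen.
- tin_b: One of three identical-looking closed round steel tins: 57 mm diameter all the way up (lid, the top 13 mm, is flush), 100 mm tall, solid contents. Grip across it from above, about 75 mm over its foot, so the gripper clears the lid. Origin at the centre of its underside, z up its axis. Each weighs 0.2 to 0.75 kg; one is heavier than the other two by at least 0.18 kg, which cannot be seen.
- tin_c: One of three identical-looking closed round steel tins: 57 mm diameter all the way up (lid, the top 13 mm, is flush), 100 mm tall, solid contents. Grip across it from above, about 75 mm over its foot, so the gripper clears the lid. Origin at the centre of its underside, z up its axis. Each weighs 0.2 to 0.75 kg; one is heavier than the other two by at least 0.18 kg, which cannot be seen.
- board: Plywood ware board, 140 mm (its x) by 420 mm (its y) by 18 mm thick, fixed, on which the three tins stand in a row along its y, about 140 mm apart. Origin at the centre of its underside, so tins stand at z = 18 mm in its frame.
- isolator: Fixed grey isolator box of the dust extractor, 100 mm (its x) by 80 mm (its y) by 45 mm tall, with two dark cheeks on top (to 73 mm) that carry the lever's pivot. Origin at the centre of its underside. The pivot line is parallel to its y, 60 mm above the origin. The lever swings in its x-z plane.
- throw (a joint): Angle of the isolator's throw lever (rad): 0 is off, leaning 0.55 rad from upright to the box's -x side; 1.10 is on, leaning 0.55 rad to its +x side; 0.55 is upright. It flops by its own weight to the nearer stop and rests there (needs under 2 N at the handle).
- throw_tip (a point): Top end of the lever: 88 mm from the pivot. The top 42 mm is a black round handle of 24 mm diameter. The top is about 135 mm above the work surface at either stop and 148 mm when upright.
- pitcher: Honey-glazed pitcher, 100 mm diameter, 150 mm tall, with a side handle; bystander. Origin at the centre of its underside.
- egg_cup: Bisque egg cup, 50 mm diameter, 60 mm tall; bystander. Origin at the centre of its underside.
- pestle: Marble pestle lying down, 131 mm long along its y, 36 mm thick; bystander. Origin under its middle.
- dip_ring: Flat aluminium dipping ring, 104 mm outside diameter, 14 mm high; bystander. Origin at the centre of its underside.
There are look-alikes about, which are no part of the job. Leave any green or purple look-alike of the tin_b alone.

How it is judged:
By the outcome, as a careful person would: the job done as asked, in the order asked, and still so for the second after the job is handed in, while the arm keeps its last pose, push and grip.
It also fails if it takes over 61 s, if anything falls off the work surface, if the arm or the gripper's body presses on something with over 40 N, if the wrist force passes 120 N, or if a joint passes its speed limit or range.

### The arm

A 6-joint arm with a two-finger parallel gripper is mounted at the origin on the work surface. World frame = base frame: x ahead of the robot, y to its left, z up, the work surface at z = 0. Lengths are in m, angles in rad, forces in N, time in s.
With the tool pointing down it reaches from about 0.25 to 0.775 m from the base axis. Payload 4 kg.
Tool frame: the origin (TCP) lies midway between the tips of the shut fingers; the grasp point (between the pads) lies 19 mm behind it; z points along the fingers, y is the line along which they close (so a half turn about z gives the same grasp; the last joint's range is limited). The gripper opens to 94 mm and grips with 3 to 60 N. Pads are 16 mm wide; open, the fingers measure 119 mm over their backs; the gripper's body (75 mm by 177 mm) begins 78 mm behind the grasp point.
Start: joints at [-1.374, 0.087, 1.371, -0, 1.684, -0.103], TCP at [0.162, -0.525, 0.206] pointing down, gripper open.
Joint ranges: [-3.1, 3.1], [-0.76, 2.03], [0.27, 2.55], [-1.08, 4.22], [0.17, 2.65], [-2.57, 2.57]. Speed limits (rad/s): [2.79, 2.79, 3.14, 3.14, 3.14, 3.14].

### API

Orientations are given as [roll, pitch, yaw] about the fixed x, y, z axes, in that order (R = Rz(yaw) Ry(pitch) Rx(roll)).
In Python, from bench import sensors, eyes, job gives the robot as it stands.
- The arm moves only by the tool arm_command, never from a script. Its argument "series" is a list of rows, each a list of 7 numbers: the opening, from 0 (shut) to 1 (fully open), then the shift along the tool's x, y, z in cm, then the turn, a rotation vector about the tool's x, y, z in rad. In form: [[fingers, dx, dy, dz, wx, wy, wz], ...]. A call has 1 to 20 rows; each row shifts and turns the commanded pose from where the row before left it, along the tool's axes as they then stand; what a row does not reach is not made up. A row lasts 1/10 s, in which the tool goes at most 50 mm and 8.59 degrees, less where a joint would pass 70% of its speed; a pose out of reach is approached as far as the arm can. A call with a gripper value outside its range is refused whole. The fingers move at their own pace and stop on an object; the grip force is fixed at half the most. Time passes only in rows, so rows that do not move let the fingers close. It gives the time, the measured TCP pose, the force and the opening at its end, in the units of the state.
- sensors.get_obs(): the state, without advancing time (a new reading comes with each control period).
- eyes.snapshot(name): name is "scene" or "top" or "wrist"; returns the picture (400x640x3 uint8, blue, green, red); there is no depth.
- eyes.get_calibration(name): a dict with "mtx" (3x3 intrinsics, pixels), "R" (3x3) and "t" (3): a world point X has camera coordinates R X + t. Camera axes: x right, y down, z forward; pixel columns grow to the right and rows downward; lengths in m; the calibration is good to about 2 mm. The wrist camera is an equidistant fisheye: a pixel r from the principal point sees the ray r / f radians off the axis. A picture is of the moment at which its call begins: read the wrist's pose just before it. get_calibration takes no time and is no camera call; for the wrist camera it gives the pose at the moment of the call.
- job.close_job(): hands the job in, once; it reports no verdict.
The state is a dict: "time": time; "joint_positions": joint angles; "qvel": joint speeds; "joint_torque": joint torques, N m; "tool_pos": TCP position; "ee_rot": TCP orientation; "wrist_force": force on the tool from outside, world axes, zero at the start; "wrist_torque": the same for the moment, N m; "width": finger opening in m.
Only numpy, scipy, OpenCV 4.12 (cv2) and the standard library are available. Lean on these libraries where they do the work, as an engineer would, in place of code of your own. Each camera call takes 0.05 s, during which the arm holds its last target. There are 200 camera calls.

## Working session

There is one attempt and no reset: what is moved stays moved. The work goes in short steps, Python scripts to look and compute and a tool call to move; the robot and the scene stay as the last step left them, time stands still between calls to the robot, and variables do not carry over. Pictures are saved under pics/ and viewed, on a budget of 10 in all, crops included, one or two more only if the job needs it, and the job is handed in when it is done.

Besides the shell and the picture viewer there is one more tool, called as name(argument=value, ...) on one line, values as JSON. arm_command: Moves the arm, as the interface text tells. Its arguments: {"type":"object","properties":{"series":{"type":"array","items":{"type":"array","items":{"type":"number"}}}},"required":["series"]}

```bash
mkdir -p pics; ls; python3 - <<'E'
from bench import sensors, eyes
import cv2
o=sensors.get_obs();print(o)
for n in("top","scene"):
    cv2.imwrite(f"pics/{n}0.png",eyes.snapshot(n)); c=eyes.get_calibration(n);print(n,c)
E
```

```text
pics
{'time': 0.0, 'joint_positions': array([-1.37413095e+00,  8.79440979e-02,  1.37222534e+00, -3.39753713e-06,
        1.68356672e+00, -1.03028098e-01]), 'qvel': array([ 0.00031202,  0.0014343 , -0.00120535, -0.00016   , -0.0006839 ,
       -0.00110701]), 'joint_torque': array([ 2.06243685e-04, -3.40175843e+01, -3.02425826e+01,  7.18417531e-02,
        3.29363951e-02, -1.57209074e-04]), 'tool_pos': array([ 0.16230305, -0.52495176,  0.20432478]), 'ee_rot': array([-3.13946016e+00, -2.17092269e-04,  2.99692867e-01]), 'wrist_force': array([-0.6564027 , -0.85258292,  0.80602811]), 'wrist_torque': array([-0.01842856,  0.00692405,  0.01168699]), 'width': 0.09411760542383761}
top {'mtx': array([[361.68121485,   0.        , 317.12100167],
       [  0.        , 361.68121485, 197.00549386],
       [  0.        ,   0.        ,   1.        ]]), 'R': array([[ 0.01995737, -0.999776  ,  0.00704604],
       [-0.982554  , -0.02091597, -0.18479762],
       [ 0.1849036 , -0.00323504, -0.98275134]]), 't': array([-0.02623011,  0.60763003,  0.95124182])}
scene {'mtx': array([[391.87359006,   0.        , 312.48980727],
       [  0.        , 391.87359006, 198.94889374],
       [  0.        ,   0.        ,   1.        ]]), 'R': array([[ 0.36679065,  0.93018311, -0.01496699],
       [ 0.51021894, -0.21459074, -0.83284299],
       [-0.77790826,  0.29784258, -0.55330691]]), 't': array([-0.18616514, -0.21261731,  1.71879499])}
```

View pics/top0.png

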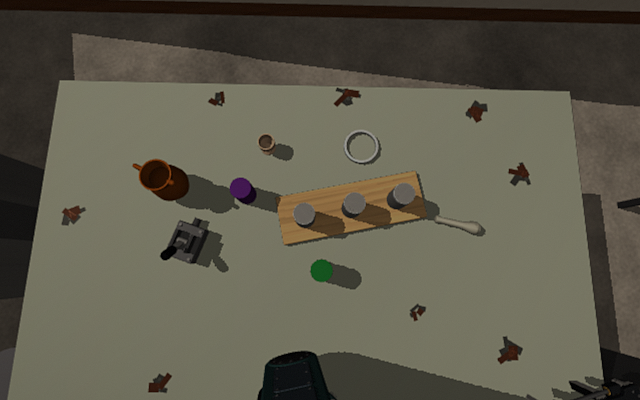

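View pics/scene0.png

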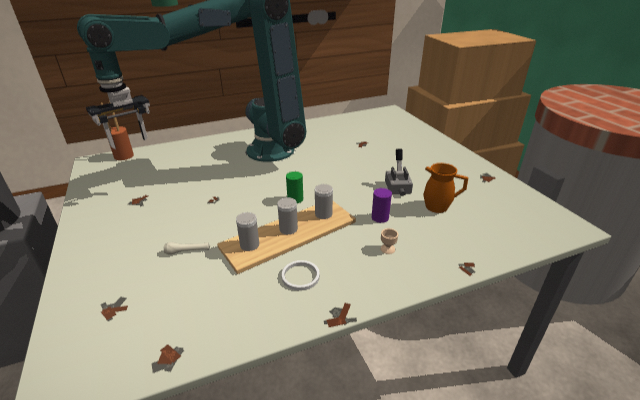

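The top view shows three grey tins on the board at (304,215), (354,204) and (404,195). Green (321,271) and purple (242,190) are look-alikes standing off the board, to be left alone. The isolator is at (188,240), with its black handle leaning to the lower left at (168,253). Next I'll measure these and take an enlarged crop to confirm.

```bash
cat > h.py <<'E'
import numpy as np, cv2
from bench import eyes
C={n:eyes.get_calibration(n) for n in("top","scene")}
def ray(n,p):
    c=C[n]; d=c["R"].T@np.linalg.solve(c["mtx"],[p[0],p[1],1.]); return -c["R"].T@c["t"],d
def onz(n,p,z):
    o,d=ray(n,p); return o+d*(z-o[2])/d[2]
def proj(n,X):
    c=C[n]; q=c["mtx"]@(c["R"]@np.array(X)+c["t"]); return q[:2]/q[2]
E
python3 - <<'E'
from h import *
im=cv2.imread("pics/top0.png")
hsv=cv2.cvtColor(im,cv2.COLOR_BGR2HSV)
def blobs(m,amin):
    n,l,s,c=cv2.connectedComponentsWithStats(m.astype(np.uint8));return [(c[i],s[i]) for i in range(1,n) if s[i][4]>amin],l
# lids
H,S,V=[hsv[...,i].astype(int) for i in range(3)]
print("lid hsv",hsv[213,304],hsv[204,354],"board",hsv[215,330],"table",hsv[250,450],"handle",hsv[253,168])
m=np.zeros(H.shape,bool);m[170:235,285:425]=True
for c,s in blobs(m&(S<45)&(V>100),80)[0]: print("lid",c.round(1),s,onz("top",c,.118).round(4))
bm=((H>8)&(H<22)&(S>80)&(V>60)&m | False)
m2=np.zeros(H.shape,bool);m2[165:250,270:432]=True
bm=(H>8)&(H<25)&(S>75)&m2
k=cv2.findNonZero(bm.astype(np.uint8)); r=cv2.minAreaRect(k)
P=np.array([onz("top",p,.018) for p in cv2.boxPoints(r)]);print("board",P.round(3),P.mean(0).round(3),[np.linalg.norm(P[i]-P[i-1]).round(3) for i in range(4)])
print("tcp scene",proj("scene",[.162,-.525,.204]),proj("scene",[.162,-.525,0]), proj("top",[.162,-.525,0]))
for n,p,z in(("pitch",(165,180),.15),("green",(321,270),.1),("purple",(242,189),.1),("egg",(266,142),.06)):print(n,onz("top",p,z).round(3))
a=cv2.resize(im[205:285,150:250],None,fx=5,fy=5,interpolation=cv2.INTER_CUBIC)
b=cv2.resize(cv2.imread("pics/scene0.png")[135:215,370:470],None,fx=4,fy=4,interpolation=cv2.INTER_CUBIC)
t=cv2.resize(im[165:245,275:435],None,fx=2.5,fy=2.5)
W=np.zeros((600,800,3),np.uint8);W[:400,:500]=a;W[400:,:400]=t;W[0:225,500:800]=cv2.resize(b,(300,225)) ;cv2.imwrite("pics/crop1.png",np.clip(W*1.6,0,255).astype(np.uint8))
E
```

```text
lid hsv [ 18  32 104] [ 18  31 100] board [ 16 141 112] table [ 29  43 119] handle [30 51  5]
lid [328.1 177.8] [ 285  170  128   25 1489] [ 0.6486 -0.0415  0.118 ]
lid [421.8 177.7] [416 170   9  24  87] [ 0.6543 -0.2895  0.118 ]
lid [402.1 195.6] [393 184  22  19  97] [ 0.605 -0.236  0.118]
lid [350.5 206. ] [344 198  18  15  82] [ 0.5745 -0.1008  0.118 ]
lid [302.3 215.4] [294 204  20  20 119] [0.5471 0.0238 0.118 ]
lid [399.3 229.6] [353 220  72  15 479] [ 0.5155 -0.2268  0.118 ]
board [[ 0.613  0.111  0.018]
 [ 0.706 -0.308  0.018]
 [ 0.564 -0.33   0.018]
 [ 0.476  0.079  0.018]] [ 0.59  -0.112  0.018] [np.float64(0.141), np.float64(0.429), np.float64(0.144), np.float64(0.419)]
tcp scene [129.46853699 143.52190045] [144.68355369 194.22872466] [501.80256798 366.06715396]
pitch [0.626 0.374 0.15 ]
green [ 0.409 -0.027  0.1  ]
purple [0.617 0.188 0.1  ]
egg [0.764 0.135 0.06 ]
```

View pics/crop1.png

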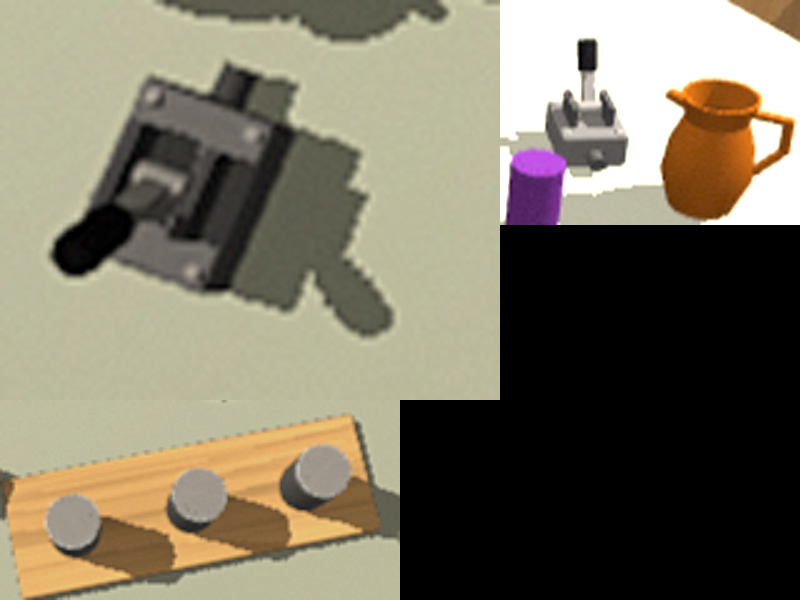

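The crop confirms three grey tins on the board, and the lever leaning to the lower left, towards the robot, which is off. Now to work out the isolator frame and the tin centres.

```bash
python3 - <<'E'
from h import *
for p in((304.2,213.4),(354.2,202.6),(403.8,193.4)):print("tin",onz("top",p,.118).round(4))
q=[(150,78),(290,128),(213,290)]
Q=[onz("top",(150+a/5,205+b/5),.045) for a,b in q]
print("box",np.round(Q,3),np.linalg.norm(Q[1]-Q[0]),np.linalg.norm(Q[2]-Q[1]))
ex=Q[1]-Q[2];ey=Q[0]-Q[1]
print("yaw from x,y edges",np.arctan2(ex[1],ex[0]),np.arctan2(-ey[0],ey[1]),"centre",(Q[0]+Q[2])/2)
# handle tip: top (75,255) crop ; scene crop 3x of (370,135): handle top (587,45)
pt=(150+78/5,205+252/5); ps=(370+(587-500)/3,135+45/2.8125)
(o1,d1),(o2,d2)=ray("top",pt),ray("scene",ps)
A=np.c_[d1,-d2];s=np.linalg.lstsq(A,o2-o1,rcond=None)[0]
print("tip",o1+d1*s[0],o2+d2*s[1],"top at .13",onz("top",pt,.13))
E
```

```text
tin [0.5526 0.0191 0.118 ]
tin [ 0.5837 -0.1105  0.118 ]
tin [ 0.611  -0.2407  0.118 ]
box [[0.535 0.366 0.045]
 [0.509 0.286 0.045]
 [0.42  0.321 0.045]] 0.08389017178654826 0.09556201118759666
yaw from x,y edges -0.3764183594367837 -0.3169535598150534 centre [0.47794395 0.34352004 0.045     ]
tip [0.4378988  0.36328976 0.1266188 ] [0.43874966 0.36518301 0.12740232] top at .13 [0.43783919 0.36191726 0.13      ]
```

arm_command(series=[[0, 0, 0, -1.5, 0, 0, 0], [0, 0, 0, -1.5, 0, 0, 0.128], [0, 0, 0, -1.5, 0, 0, 0.128], [0, 0, 0, -1, 0, 0, 0.128], [0, 0, 0, 0, 0, 0, 0.128], [0, 0, 0, 0, 0, 0, 0.128], [0, 1, -4, 0, 0, 0, 0], [0, 1, -4, 0, 0, 0, 0], [0, 1, -4, 0, 0, 0, 0], [0, 1, -4, 0, 0, 0, 0], [0, 1, -4, 0, 0, 0, 0], [0, 1, -4, 0, 0, 0, 0], [0, 0, -4, 0, 0, 0, 0], [0, 0, -4, 0, 0, 0, 0], [0, 0, -4, 0, 0, 0, 0], [0, 0, -4, 0, 0, 0, 0], [0, 0, -4, 0, 0, 0, 0], [0, -1, -4, 0, 0, 0, 0], [0, -1, -4, 0, 0, 0, 0], [0, -1, -4, 0, 0, 0, 0]])

```text
time: 2.1
tool_pos: [0.3776, -0.006, 0.2617]
ee_rot: [-3.141, -0.002, -0.34]
wrist_force: [0.8, -0.2, -0.7]
width: 0.0005
```

arm_command(series=[[0, -1.2, -3.6, 0, 0, 0, 0], [0, -1.2, -3.6, 0, 0, 0, 0], [0, -1.2, -3.6, 0, 0, 0, 0], [0, -1.2, -3.6, 0, 0, 0, 0], [0, -1.2, -3.6, 0, 0, 0, 0], [0, -1.2, -3.6, 0, 0, 0, 0], [0, -1.2, -3.6, 0, 0, 0, 0], [0, -1.2, -3.6, 0, 0, 0, 0], [0, -1.2, -3.6, 0, 0, 0, 0], [0, -1, -3.6, 0, 0, 0, 0], [0, 0, 0, 3, 0, 0, 0], [0, 0, 0, 3, 0, 0, 0], [0, 0, 0, 3, 0, 0, 0], [0, 0, 0, 3, 0, 0, 0], [0, 0, 0, 2.5, 0, 0, 0], [0, 0, 0, 1, 0, 0, 0], [0, 0, 0, 0, 0, 0, 0]])

```text
time: 3.8
tool_pos: [0.3866, 0.3697, 0.1045]
ee_rot: [3.14, 0.002, -0.338]
wrist_force: [-0.3, -0.1, 0.2]
width: 0.0003
```

arm_command(series=[[0, 1.5, 0, 0, 0, 0, 0], [0, 1, 0, 0, 0, 0, 0], [0, 1, 0, 0, 0, 0, 0], [0, 1, 0, 0, 0, 0, 0], [0, 1, 0, 0, 0, 0, 0], [0, 1, 0, 0, 0, 0, 0], [0, 1, 0, 0, 0, 0, 0], [0, 1, 0, 0, 0, 0, 0], [0, 1, 0, 0, 0, 0, 0], [0, 1, 0, 0, 0, 0, 0], [0, 1, 0, 0, 0, 0, 0], [0, 0.5, 0, 0, 0, 0, 0], [0, 0.5, 0, 0, 0, 0, 0], [0, 0, 0, 0, 0, 0, 0], [0, 0, 0, 0, 0, 0, 0]])

```text
time: 5.3
tool_pos: [0.4839, 0.3363, 0.1048]
ee_rot: [3.137, 0.047, -0.328]
wrist_force: [-46.3, 11.9, 19.0]
width: 0.0005
```

The lever has reached its stop and my finger is pushing against it, so I'm backing off.

arm_command(series=[[0, -2, 0, 0, 0, 0, 0], [0, -2, 0, 0, 0, 0, 0], [0, 0, 0, -3, 0, 0, 0], [0, 0, 0, -4, 0, 0, 0], [0, 0, 0, -4, 0, 0, 0], [0, 0, 0, -4, 0, 0, 0], [1, -4, 0, 0, 0, 0, 0], [1, -4, 3, 0, 0, 0, 0], [1, 0, 4, 0, 0, 0, 0], [1, 0, 4, 0, 0, 0, 0]])

```text
time: 6.3
tool_pos: [0.3547, 0.264, 0.2556]
ee_rot: [-3.141, -0.001, -0.336]
wrist_force: [-0.1, 0.2, 0.3]
width: 0.0291
```

```bash
python3 - <<'E'
from h import *
from bench import sensors
o=sensors.get_obs();print(o["tool_pos"],o["ee_rot"],o["wrist_force"])
t=eyes.snapshot("top");s=eyes.snapshot("scene");cv2.imwrite("pics/top1.png",t);cv2.imwrite("pics/scene1.png",s)
W=np.hstack([cv2.resize(t[165:285,130:270],None,fx=3,fy=3),cv2.resize(s[115:235,360:486],None,fx=3,fy=3)])
cv2.imwrite("pics/crop2.png",np.clip(W*1.5,0,255).astype(np.uint8))
E
```

```text
[0.35471102 0.26402579 0.25558414] [-3.14072689e+00 -1.21637908e-03 -3.36151728e-01] [-0.09677941  0.15246178  0.27132865]
```

View pics/crop2.png

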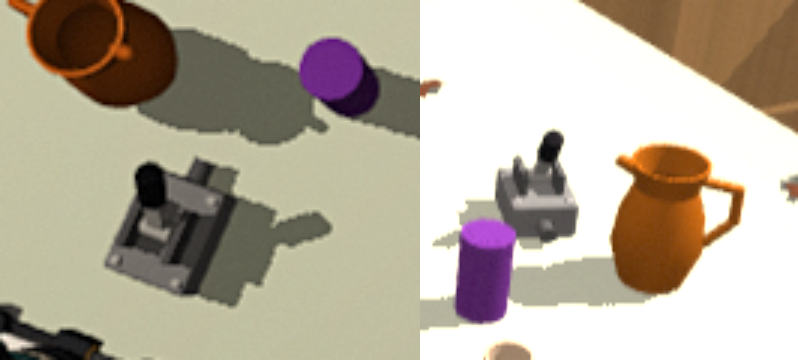

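```bash
python3 - <<'E'
from h import *
print("tip on expected px",proj("top",[.521,.328,.135]))
im=cv2.imread("pics/scene0.png")
g=cv2.imread("pics/scene0.png"); W=cv2.resize(g[175:275,210:360],None,fx=5,fy=5,interpolation=cv2.INTER_CUBIC)
t=cv2.imread("pics/top0.png")
for T in((.5526,.0191),(.5837,-.1105),(.611,-.2407)):
    for z in(.118,.018):
        a=np.linspace(0,2*np.pi,60)
        pts=np.array([proj("scene",[T[0]+.0285*np.cos(b),T[1]+.0285*np.sin(b),z]) for b in a])
        cv2.polylines(W,[((pts-[210,175]+.5)*5).astype(int)],True,(0,0,255),1)
cv2.imwrite("pics/crop3.png",np.clip(W*1.2,0,255).astype(np.uint8))
E
```

```text
tip on expected px [181.44459319 222.3003005 ]
```

View pics/crop3.png

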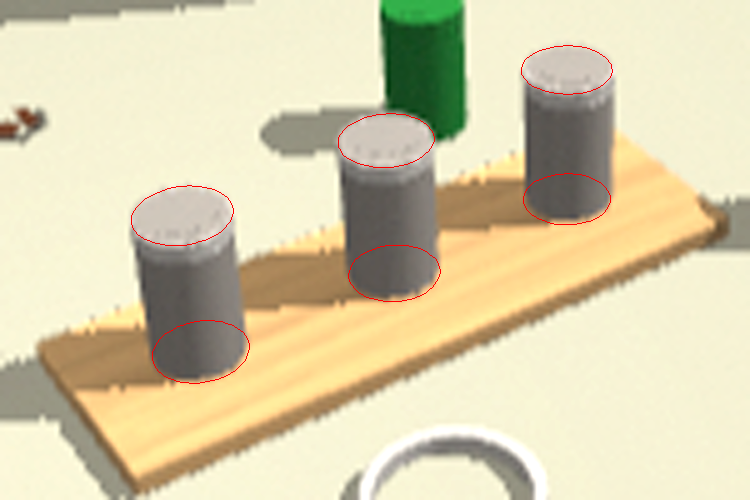

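Lever is on: the tip is at (179,222), against (181,222) expected. The tin outlines match the scene view within about 3 mm. Next is the tin nearest the isolator (T1).

arm_command(series=[[1, 3.8, 2.4, 0, 0, 0, 0], [1, 3.8, 2.4, 0, 0, 0, 0], [1, 3.8, 2.4, 0, 0, 0, 0], [1, 3.8, 2.4, 0, 0, 0, 0], [1, 3.8, 2.4, 0, 0, 0, 0], [1, 3.8, 2.4, 0, 0, 0, 0], [1, 2, 1.2, 3, 0, 0, 0], [1, 2, 1, 4, 0, 0, 0], [1, 0, 0, 4, 0, 0, 0], [1, 0, 0, 0, 0, 0, 0], [1, 0, 0, 0, 0, 0, 0]])

```text
time: 7.5
tool_pos: [0.5534, 0.0193, 0.145]
ee_rot: [-3.142, 0.002, -0.339]
wrist_force: [0.2, -0.1, 0.5]
width: 0.0945
```

arm_command(series=[[1, 0, 0, 2.5, 0, 0, 0], [1, 0, 0, 2.5, 0, 0, 0], [1, 0, 0, 1.5, 0, 0, 0], [1, 0, 0, 0.6, 0, 0, 0], [1, 0, 0, 0, 0, 0, 0], [0, 0, 0, 0, 0, 0, 0], [0, 0, 0, 0, 0, 0, 0], [0, 0, 0, 0, 0, 0, 0], [0, 0, 0, 0, 0, 0, 0], [0, 0, 0, 0, 0, 0, 0], [0, 0, 0, 0, 0, 0, 0], [0, 0, 0, 0, 0, 0, 0], [0, 0, 0, 0, 0, 0, 0]])

```text
time: 8.8
tool_pos: [0.5535, 0.0198, 0.0746]
ee_rot: [-3.14, -0.0, -0.338]
wrist_force: [1.4, 2.3, 1.9]
width: 0.0566
```

arm_command(series=[[0, 0, 0, -0.5, 0, 0, 0], [0, 0, 0, -1, 0, 0, 0], [0, 0, 0, -1.5, 0, 0, 0], [0, 0, 0, -1, 0, 0, 0], [0, 0, 0, 0, 0, 0, 0], [0, 0, 0, 0, 0, 0, 0], [0, 0, 0, 0, 0, 0, 0], [0, 0, 0, 0, 0, 0, 0], [0, 0, 0, 0, 0, 0, 0]])

```text
time: 9.7
tool_pos: [0.5527, 0.0193, 0.1135]
ee_rot: [3.142, 0.002, -0.338]
wrist_force: [-0.3, -0.5, -6.4]
width: 0.0568
```

```bash
cat > w.py <<'E'
from h import *
from bench import sensors
F=[]
for i in range(6):
    o=sensors.get_obs();F.append(np.r_[o["wrist_force"],o["wrist_torque"],o["joint_torque"][1:3]]);im=eyes.snapshot("wrist")
print(o["time"],o["tool_pos"].round(4),o["ee_rot"].round(3),o["width"]);F=np.array(F);print(F.mean(0).round(3),F.std(0).round(2)[:3])
E
python3 w.py
```

```text
9.95 [0.5531 0.0193 0.114 ] [-3.141e+00  1.000e-03 -3.380e-01] 0.05641390976086095
[-7.6000e-02 -6.0000e-03 -6.4420e+00  5.3000e-02  3.1000e-02  1.5000e-02
 -3.8433e+01 -3.2442e+01] [0.39 0.57 0.24]
```

T1 reads 6.4 N, about 0.66 kg. I'll set it back gently and heft the others.

arm_command(series=[[0, 0, 0, 1, 0, 0, 0], [0, 0, 0, 1, 0, 0, 0], [0, 0, 0, 0.8, 0, 0, 0], [0, 0, 0, 0.5, 0, 0, 0], [0, 0, 0, 0.3, 0, 0, 0], [0, 0, 0, 0.2, 0, 0, 0], [0, 0, 0, 0.1, 0, 0, 0], [0, 0, 0, 0.1, 0, 0, 0], [0, 0, 0, 0, 0, 0, 0], [0, 0, 0, 0, 0, 0, 0]])

```text
time: 11.0
tool_pos: [0.5534, 0.0192, 0.0746]
ee_rot: [-3.141, -0.0, -0.338]
wrist_force: [-0.6, 0.5, -5.3]
width: 0.0567
```

arm_command(series=[[0, 0, 0, 0.1, 0, 0, 0], [0, 0, 0, 0.1, 0, 0, 0], [0, 0, 0, 0, 0, 0, 0]])

```text
time: 11.3
tool_pos: [0.5536, 0.0192, 0.0745]
ee_rot: [-3.141, -0.001, -0.338]
wrist_force: [-3.6, 1.4, 4.8]
width: 0.0565
```

arm_command(series=[[1, 0, 0, 0, 0, 0, 0], [1, 0, 0, 0, 0, 0, 0], [1, 0, 0, 0, 0, 0, 0], [1, 0, 0, 0, 0, 0, 0], [1, 0, 0, 0, 0, 0, 0], [1, 0, 0, -1, 0, 0, 0], [1, 0, 0, -2.5, 0, 0, 0], [1, 0, 0, -2.5, 0, 0, 0], [1, 0, 0, -2, 0, 0, 0], [1, 1.8, 2.9, 0, 0, 0, 0], [1, 1.8, 2.9, 0, 0, 0, 0], [1, 1.8, 2.9, 0, 0, 0, 0], [1, 1.8, 2.8, 0, 0, 0, 0], [1, 0, 0, 1, 0, 0, 0], [1, 0, 0, 0, 0, 0, 0]])

```text
time: 12.8
tool_pos: [0.5821, -0.1133, 0.1408]
ee_rot: [-3.141, 0.004, -0.34]
wrist_force: [0.3, -0.1, -0.0]
width: 0.094
```

arm_command(series=[[1, 0.2, 0, 2.5, 0, 0, 0], [1, 0, 0, 2.5, 0, 0, 0], [1, 0, 0, 1.1, 0, 0, 0], [1, 0, 0, 0.6, 0, 0, 0], [1, 0, 0, 0, 0, 0, 0], [0, 0, 0, 0, 0, 0, 0], [0, 0, 0, 0, 0, 0, 0], [0, 0, 0, 0, 0, 0, 0], [0, 0, 0, 0, 0, 0, 0], [0, 0, 0, 0, 0, 0, 0], [0, 0, 0, 0, 0, 0, 0], [0, 0, 0, 0, 0, 0, 0], [0, 0, 0, 0, 0, 0, 0]])

```text
time: 14.1
tool_pos: [0.5852, -0.1132, 0.0756]
ee_rot: [-3.14, -0.0, -0.338]
wrist_force: [0.4, 2.7, 2.5]
width: 0.0566
```

arm_command(series=[[0, 0, 0, -0.5, 0, 0, 0], [0, 0, 0, -1, 0, 0, 0], [0, 0, 0, -1.5, 0, 0, 0], [0, 0, 0, -1, 0, 0, 0], [0, 0, 0, 0, 0, 0, 0], [0, 0, 0, 0, 0, 0, 0], [0, 0, 0, 0, 0, 0, 0], [0, 0, 0, 0, 0, 0, 0], [0, 0, 0, 0, 0, 0, 0]])

```text
time: 15.0
tool_pos: [0.5844, -0.1137, 0.1143]
ee_rot: [-3.141, 0.002, -0.338]
wrist_force: [0.3, -1.1, -2.2]
width: 0.0566
```

```bash
python3 w.py
```

```text
15.25 [ 0.5847 -0.1138  0.115 ] [-3.141e+00  1.000e-03 -3.380e-01] 0.05630697019070159
[-4.6200e-01 -1.8800e-01 -2.8300e+00  2.0000e-02  0.0000e+00 -2.5000e-02
 -4.0617e+01 -3.0859e+01] [0.46 0.57 0.39]
```

T2 reads 2.8 N, so it's lighter. I'll set it back, stopping on contact.

arm_command(series=[[0, 0, 0, 1, 0, 0, 0], [0, 0, 0, 1, 0, 0, 0], [0, 0, 0, 0.8, 0, 0, 0], [0, 0, 0, 0.5, 0, 0, 0], [0, 0, 0, 0.3, 0, 0, 0], [0, 0, 0, 0.2, 0, 0, 0], [0, 0, 0, 0.1, 0, 0, 0], [0, 0, 0, 0.1, 0, 0, 0], [0, 0, 0, 0.1, 0, 0, 0], [0, 0, 0, 0, 0, 0, 0], [0, 0, 0, 0, 0, 0, 0]])

```text
time: 16.4
tool_pos: [0.5852, -0.1139, 0.0755]
ee_rot: [-3.141, -0.001, -0.338]
wrist_force: [-2.0, 1.3, 4.3]
width: 0.0564
```

arm_command(series=[[1, 0, 0, 0, 0, 0, 0], [1, 0, 0, 0, 0, 0, 0], [1, 0, 0, 0, 0, 0, 0], [1, 0, 0, 0, 0, 0, 0], [1, 0, 0, 0, 0, 0, 0], [1, 0, 0, -1, 0, 0, 0], [1, 0, 0, -2.5, 0, 0, 0], [1, 0, 0, -2.5, 0, 0, 0], [1, 0, 0, -2, 0, 0, 0], [1, 1.7, 2.9, 0, 0, 0, 0], [1, 1.7, 2.9, 0, 0, 0, 0], [1, 1.7, 2.9, 0, 0, 0, 0], [1, 1.7, 2.8, 0, 0, 0, 0], [1, 0, 0, 1, 0, 0, 0], [1, 0, 0, 0, 0, 0, 0]])

```text
time: 17.9
tool_pos: [0.6099, -0.2449, 0.1424]
ee_rot: [-3.14, 0.004, -0.339]
wrist_force: [0.3, 0.3, -1.8]
width: 0.0939
```

arm_command(series=[[1, 0, 0, 2.5, 0, 0, 0], [1, 0, 0, 2.5, 0, 0, 0], [1, 0, 0, 1.1, 0, 0, 0], [1, 0, 0, 0.7, 0, 0, 0], [1, 0, 0, 0, 0, 0, 0], [0, 0, 0, 0, 0, 0, 0], [0, 0, 0, 0, 0, 0, 0], [0, 0, 0, 0, 0, 0, 0], [0, 0, 0, 0, 0, 0, 0], [0, 0, 0, 0, 0, 0, 0], [0, 0, 0, 0, 0, 0, 0], [0, 0, 0, 0, 0, 0, 0], [0, 0, 0, 0, 0, 0, 0]])

```text
time: 19.2
tool_pos: [0.6116, -0.2439, 0.0768]
ee_rot: [-3.14, -0.001, -0.338]
wrist_force: [1.3, 3.8, 4.6]
width: 0.0564
```

arm_command(series=[[0, 0, 0, -0.5, 0, 0, 0], [0, 0, 0, -1, 0, 0, 0], [0, 0, 0, -1.5, 0, 0, 0], [0, 0, 0, -1, 0, 0, 0], [0, 0, 0, 0, 0, 0, 0], [0, 0, 0, 0, 0, 0, 0], [0, 0, 0, 0, 0, 0, 0], [0, 0, 0, 0, 0, 0, 0], [0, 0, 0, 0, 0, 0, 0]])

```text
time: 20.1
tool_pos: [0.6104, -0.2447, 0.1152]
ee_rot: [-3.141, 0.002, -0.338]
wrist_force: [0.1, -0.6, -3.7]
width: 0.0567
```

```bash
python3 w.py
```

```text
20.35 [ 0.6107 -0.2448  0.1159] [-3.141e+00  1.000e-03 -3.380e-01] 0.056823692659757966
[ 2.2100e-01 -2.7100e-01 -3.7440e+00  3.9000e-02  6.0000e-03 -8.0000e-03
 -4.7300e+01 -3.1649e+01] [0.2  0.38 0.31]
```

T3 reads 3.7 N, so T1 (6.4 N) is the heaviest. I'll set T3 down.

arm_command(series=[[0, 0, 0, 1, 0, 0, 0], [0, 0, 0, 1, 0, 0, 0], [0, 0, 0, 0.8, 0, 0, 0], [0, 0, 0, 0.5, 0, 0, 0], [0, 0, 0, 0.3, 0, 0, 0], [0, 0, 0, 0.2, 0, 0, 0], [0, 0, 0, 0.1, 0, 0, 0], [0, 0, 0, 0.1, 0, 0, 0], [0, 0, 0, 0.1, 0, 0, 0], [0, 0, 0, 0, 0, 0, 0], [0, 0, 0, 0, 0, 0, 0]])

```text
time: 21.5
tool_pos: [0.6112, -0.245, 0.0768]
ee_rot: [-3.141, -0.001, -0.338]
wrist_force: [-2.1, 1.2, 4.9]
width: 0.0568
```

arm_command(series=[[1, 0, 0, 0, 0, 0, 0], [1, 0, 0, 0, 0, 0, 0], [1, 0, 0, 0, 0, 0, 0], [1, 0, 0, 0, 0, 0, 0], [1, 0, 0, 0, 0, 0, 0], [1, 0, 0, -1, 0, 0, 0], [1, 0, 0, -2.5, 0, 0, 0], [1, 0, 0, -2.5, 0, 0, 0], [1, 0, 0, -2, 0, 0, 0], [1, -2, -3.3, 0, 0, 0, 0], [1, -2, -3.3, 0, 0, 0, 0], [1, -2, -3.3, 0, 0, 0, 0], [1, -2, -3.3, 0, 0, 0, 0], [1, -2, -3.3, 0, 0, 0, 0], [1, -2, -3.3, 0, 0, 0, 0], [1, -2, -3.3, 0, 0, 0, 0], [1, 0, 0, 1, 0, 0, 0], [1, 0, 0, 0, 0, 0, 0]])

```text
time: 23.3
tool_pos: [0.5547, 0.0201, 0.1446]
ee_rot: [3.141, 0.002, -0.336]
wrist_force: [-0.1, -1.6, 0.6]
width: 0.0939
```

```bash
python3 - <<'E'
from h import *
s=eyes.snapshot("scene");t=eyes.snapshot("top")
W=np.zeros((600,800,3),np.uint8)
W[:330]=cv2.resize(s[100:265,120:520],None,fx=2,fy=2);W[330:600,:800]=cv2.resize(t[150:285,140:540],None,fx=2,fy=2)
cv2.imwrite("pics/crop4.png",np.clip(W*1.3,0,255).astype(np.uint8))
E
```

```text
(no output)
```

View pics/crop4.png

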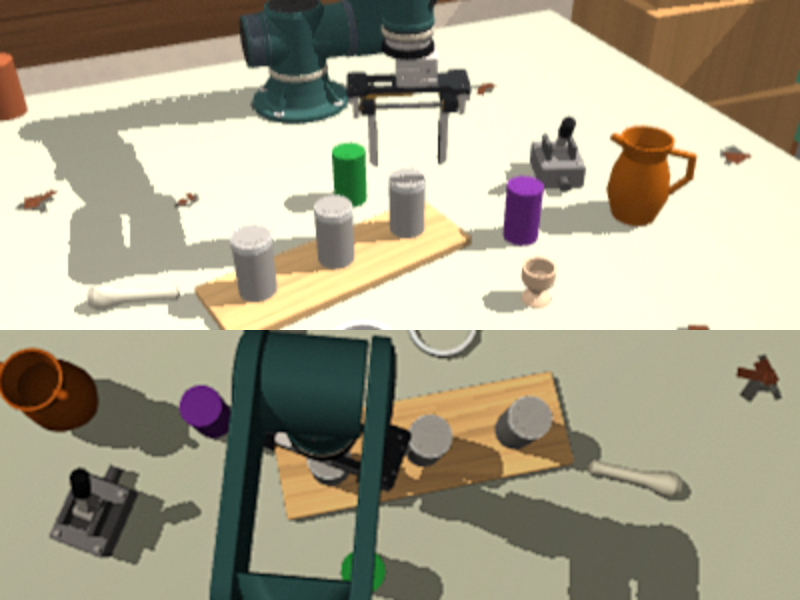

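All three tins are upright on the board, the lever is still on, and the gripper is straddling T1 at (407,203) in the crop. Now to take T1.

arm_command(series=[[1, 0, 0, 2.5, 0, 0, 0], [1, 0, 0, 2.5, 0, 0, 0], [1, 0, 0, 1.4, 0, 0, 0], [1, 0, 0, 0.6, 0, 0, 0], [1, 0, 0, 0, 0, 0, 0], [0, 0, 0, 0, 0, 0, 0], [0, 0, 0, 0, 0, 0, 0], [0, 0, 0, 0, 0, 0, 0], [0, 0, 0, 0, 0, 0, 0], [0, 0, 0, 0, 0, 0, 0], [0, 0, 0, 0, 0, 0, 0], [0, 0, 0, 0, 0, 0, 0], [0, 0, 0, 0, 0, 0, 0]])

```text
time: 24.7
tool_pos: [0.5554, 0.0192, 0.0756]
ee_rot: [3.141, 0.0, -0.338]
wrist_force: [-0.5, -1.8, 3.5]
width: 0.0563
```

arm_command(series=[[0, 0, 0, -0.5, 0, 0, 0], [0, 0, 0, -1, 0, 0, 0], [0, 0, 0, -1.5, 0, 0, 0], [0, 0, 0, -2, 0, 0, 0], [0, 0, 0, -2, 0, 0, 0], [0, 0, 0, -2, 0, 0, 0], [0, 0, 0, -2, 0, 0, 0], [0, 0, 0, -2, 0, 0, 0], [0, 0, 0, -2, 0, 0, 0], [0, 0, 0, -2, 0, 0, 0], [0, 0, 0, -2, 0, 0, 0], [0, 0, 0, -1.5, 0, 0, 0], [0, 0, 0, -1, 0, 0, 0], [0, 0, 0, -0.5, 0, 0, 0], [0, 0, 0, 0, 0, 0, 0], [0, 0, 0, 0, 0, 0, 0], [0, 0, 0, 0, 0, 0, 0], [0, 0, 0, 0, 0, 0, 0], [0, 0, 0, 0, 0, 0, 0], [0, 0, 0, 0, 0, 0, 0]])

```text
time: 26.7
tool_pos: [0.5553, 0.0194, 0.2949]
ee_rot: [-3.141, 0.001, -0.338]
wrist_force: [-0.4, -0.9, -5.4]
width: 0.0567
```

```bash
python3 w.py; python3 - <<'E'
from h import *
s=eyes.snapshot("scene")
cv2.imwrite("pics/final.png",np.clip(cv2.resize(s[60:300,120:520],None,fx=2,fy=2)*1.3,0,255).astype(np.uint8))
E
```

```text
26.95 [0.5554 0.0194 0.2952] [-3.141e+00  1.000e-03 -3.380e-01] 0.05662710709742596
[-2.1200e-01 -5.5700e-01 -5.9100e+00  4.4000e-02 -1.0000e-03 -2.0000e-03
 -3.8058e+01 -3.3447e+01] [0.22 0.41 0.28]
```

View pics/final.png

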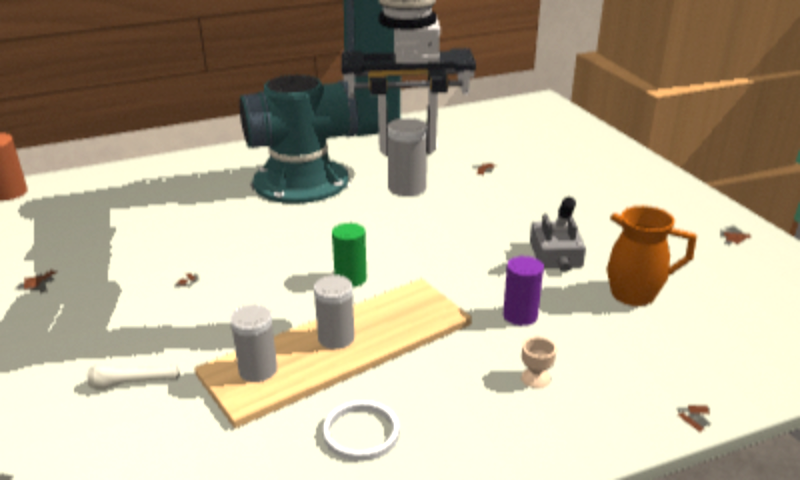

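The picture shows the tin held upright at (407,157), two tins standing on the board at (255,345) and (334,313), and the lever on at (566,208). The bystanders haven't moved. I'm handing the job in.

```bash
python3 -c "
from bench import job
print(job.close_job())"
```

```text
the job is handed in; nothing more can be done
None
```

The isolator lever is on, and the heaviest tin is in the gripper, upright and still. Its foot is about 22 cm above the board. I handed the job in at about 27 s of the 61 s allowed.

- **Lever:** I threw it before lifting any tin. Its tip showed at pixel (179,222), against (181,222) expected for fully on, and it was still on in the last picture.
- **Weights:** the tin nearest the isolator pulled 6.4 N (about 0.66 kg), the middle one 2.8 N and the far one 3.7 N. The nearest is therefore the heaviest. It read 5.9 N on the final lift, slightly lower but still well clear of the others.
- **Other things:** the last picture shows the two lighter tins upright on the board. The pitcher, egg cup, pestle, ring and the green and purple look-alikes look unmoved; I checked those by eye only.

**Overpush on the lever:** I pushed slightly past its stop. The wrist force reading was about 51 N (46 N sideways) when I backed off, which is under the 120 N wrist limit. The push was through the closed fingertips, not the arm or gripper body that the 40 N limit names. I can't confirm how the judging counts it.

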